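# Press a heat sink together with locking pliers, then release them

### The job

Press the two halves of the heat sink together with the locking pliers on the sloped stand: squeeze the red handles until they go over centre and lock, take your hand away and let the pliers hold the heat sink by themselves for three seconds. Then flick the yellow release lever so that the pliers spring fully open, leaving the heat sink closed. Reach in under the clear guard without pushing on it, and leave the things around the stand where they are.

Things in the scene. Friction and masses are not known exactly. Their poses are not given: they have to be found in the camera images.
- press: Fixed sloped stand, 250x160 mm foot; origin on the bench under its middle; x uphill (away from the operator), y left, z up. Blue deck 260x170 mm slopes 30 deg and faces the operator: its middle at (0, 0, 0.095) m, normal (-0.5, 0, 0.866) in these axes. Pliers lie 45 mm off the deck: red handles downhill, jaws uphill, either side of a finned two-part heat sink
- guard: Clear guard in an aluminium frame, fixed to the stand (same origin and axes): a wall 170 mm wide, 205 mm tall, square to the deck, 30 mm uphill of the deck's middle (85 mm uphill of the grip points). So it leans 30 deg to the operator and hangs over the handles: a hand comes to them along the deck's normal, tilted 20 to 40 deg, pointing down and uphill, not from straight above
- grip_left (a point): Middle of the left red handle where it is squeezed, 105 mm from the pivot, 45 mm off the deck. Handle bar 11 mm wide, 24 mm tall along the deck's normal (12 mm either side of this point), from 43 mm jaw-ward to 33 mm tail-ward of it. Over both outer faces here: 69 mm open, 37 mm locked. Axes: x to the jaws, z the deck's normal
- grip_right (a point): The same point of the right red handle; the two handles mirror one another and move together
- handle_left (a joint): Angle each handle is squeezed, rad: 0 = fully open (sprung), over centre at about 0.11, then it snaps to the stop at 0.15 = locked and stays there when let go; let go earlier, it springs back open. It takes about 7 N on each handle at the grip points, or 14 N on one alone
- sink_half (a joint): Travel of the sliding (left) half of the heat sink towards the fixed half, m: 0.008 = closed, less = that much short. The jaw pushes it as the pliers close; it stays where it is pushed (friction about 5 N)
- lever_paddle (a point): Centre of the yellow paddle of the release lever, 26 mm along the pliers, 7 mm thick, 30 mm tall (15 mm either way along the deck's normal), about 45 mm off the deck. It stands behind the tail of the left handle, 60 mm tail-ward of grip_left, and rides on that handle; free to its right, left and behind, and clear of the guard from straight above too. Handles end 10 mm short of it. Axes: x to the jaws, z the deck's normal
- release_lever (a joint): Angle of the lever, rad: 0 = at rest (spring return), stop at 0.7. Grows as the paddle is pushed left (+y of the stand, away from the right handle); pivot 70 mm from the paddle. With the pliers locked it runs light for about 0.15, then bears and frees the toggle at about 0.3 to 0.35 (20 to 25 mm of paddle travel, 2 to 4 N); the handles then spring open
- solder_reel: a reel of solder wire with blue flanges, 71x52x42 mm, a bystander; origin at the centre of its underside
- screw_tin: a round flat tin with red lid, 59x59x21 mm, a bystander; origin at the centre of its underside
- spare_fan: a small black fan standing on its edge, 20x40x40 mm, a bystander; origin at the centre of its underside
- tape: a roll of amber tape lying flat, 60x60x19 mm, a bystander; origin at the centre of its underside

How it is judged:
By the outcome, as a careful person would: the job done as asked, in the order asked, and still so for the second after the job is handed in, with the robot touching nothing.
It also fails if it takes over 42 s, if anything falls off the work surface, if the arm or the gripper's body presses on something with over 40 N, if the wrist force passes 120 N, or if a joint passes its speed limit or range.

### The arm

A 6-joint arm with a two-finger parallel gripper is mounted at the origin on a cart in front of the work surface, level with it; the furniture and walls round the work are solid. World frame = base frame: x ahead of the robot, y to its left, z up, the work surface at z = 0. Lengths are in m, angles in rad, forces in N, time in s.
With the tool pointing down it reaches from about 0.35 to 0.85 m from the base axis. Payload 8.1 kg.
Tool frame: the origin (TCP) lies between the finger pads; the fingertips stand 11 mm ahead of it and the grasp point (between the pads) lies 8 mm behind it (robot.tips_ahead is the distance from the TCP to the fingertips, in m); z points along the fingers, y is the line along which they close (so a half turn about z gives the same grasp; the last joint's range is limited). The gripper opens to 93 mm and grips with 3 to 60 N. Pads are 15 mm wide; open, the fingers measure 128 mm over their backs; the gripper's body (75 mm by 188 mm) begins 65 mm behind the grasp point.
Start: joints at [1.122, 0.13, 1.488, -0, 1.523, -0.085], TCP at [0.213, 0.561, 0.23] pointing down, gripper open.
Joint ranges: [-2.96, 2.96], [-0.89, 2.26], [0.02, 2.5], [-1.34, 4.48], [0, 2.73], [-2.66, 2.66]. Speed limits (rad/s): [2.39, 2.39, 2.79, 3.14, 3.14, 3.14].

### API

Orientations are given as a rotation vector (axis times angle).
In Python, from plant import robot gives the robot as it stands. The module is installed in compiled form; this text tells all that it offers.
- The arm moves only by the tool move_arm, never from a script. Its argument "deltas" is one flat list of numbers, 7 for each row, row after row: the shift along the tool's x, y, z in m, then the turn, a rotation vector about the tool's x, y, z in rad, then the opening, from 0 (shut) to 1 (fully open). A call has 1 to 12 rows; each row is the pose to reach, as a shift and turn from the pose commanded when the call began, along the tool's axes at that moment; what a row does not reach only later rows make up. A row lasts 1/8 s, in which the tool goes at most 62.5 mm and 10.7 degrees, less where a joint would pass 70% of its speed; a pose out of reach is approached as far as the arm can. A call with a gripper value outside its range is refused whole. The fingers move at their own pace and stop on an object; "squeeze" is the grip in N (left out, the last holds). Time passes only in rows, so rows that repeat a pose let the fingers close. It gives the time, the measured TCP pose, the force, the opening and the grip force at its end, in the units of the state.
- robot.read_state(): the state, without advancing time (a new reading comes with each control period).
- robot.read_camera(name): name is "side" or "top" or "wrist"; returns (picture, depth): 480x640x3 uint8, red, green, blue; 480x640 float32, m along the optical axis (not along the pixel's ray), 0 where there is no reading.
- robot.camera_model(name): a dict with "K" (3x3 intrinsics, pixels), "R" (3x3) and "t" (3): a world point X has camera coordinates R X + t; the wrist camera has in their place "tool_from_camera" (4x4, takes a point from camera to tool coordinates, whose origin is the TCP and whose axes are the flange's). Camera axes: x right, y down, z forward; pixel columns grow to the right and rows downward; lengths in m; the calibration is good to about 2 mm. A picture is of the moment at which its call begins: read the wrist's pose just before it. camera_model takes no time and is no camera call.
- robot.close_job(): hands the job in; it is judged then, once.
Trained networks look in the newest picture that a camera, given by its name, has taken for a name from the list of things; names that differ only in an ending like _2 or _b are one class to them, and where a whole thing is asked for, a point or a joint stands for the part that bears it (a point fixed in the world has none). Each returns a list of dicts, best first, with "confidence" (0 to 1); they miss things now and then, are a little off and sometimes report something else, mostly with a low value. They report only what shows in the picture. A call takes as long as a camera call.
- robot.recognise(camera, label): "uv" ([column, row] in pixels, amid what is visible of it).
The state is a dict: "t": time; "q": joint angles; "dq": joint speeds; "joint_torque": joint torques, N m; "tool_pos": TCP position; "orientation": TCP orientation; "force": force on the tool from outside, world axes, zero at the start; "wrist_torque": the same for the moment, N m; "opening": finger opening in m; "gripper_force": force on a finger pad.
Only numpy, scipy, OpenCV 4.12 (cv2) and the standard library are available. Lean on these libraries where they do the work, as an engineer would, in place of code of your own. Each camera call takes 0.05 s, during which the arm holds its last target. There are 200 camera calls.

## Working session

There is one attempt and no reset: what is moved stays moved. The work goes in short steps, Python scripts to look and compute and a tool call to move; the robot and the scene stay as the last step left them, time stands still between calls to the robot, and variables do not carry over. Pictures are saved under pics/ and viewed, at most 10 in all, crops included, and the job is handed in when it is done.

Besides the shell and the picture viewer there is one more tool, called after "Emit:" by a JSON object that holds its "api" and its "payload", one argument or row to a line. move_arm: Moves the arm, as the interface text tells. Its arguments: {"type":"object","properties":{"deltas":{"type":"array","items":{"type":"number"}},"squeeze":{"type":"number"}},"required":["deltas"]}

```bash
mkdir -p pics
cat > h.py <<'E'
import numpy as np, cv2
from scipy.spatial.transform import Rotation as Ro
from plant import robot
def world(cam,uv,d,st=None):
    m=robot.camera_model(cam);K=np.array(m["K"])
    p=np.linalg.inv(K)@np.array([uv[0],uv[1],1.])*d
    if cam=="wrist":
        T=np.array(m["tool_from_camera"]);p=T[:3,:3]@p+T[:3,3]
        return Ro.from_rotvec(st["orientation"]).as_matrix()@p+np.array(st["tool_pos"])
    return np.array(m["R"]).T@(p-np.array(m["t"]))
def med(D,uv,r=3):
    u,v=int(round(uv[0])),int(round(uv[1]));w=D[max(0,v-r):v+r+1,max(0,u-r):u+r+1];w=w[w>0]
    return np.median(w) if len(w) else 0
E
python3 - <<'E'
from h import *
for c in("side","top"):
    im,D=robot.read_camera(c);cv2.imwrite(f"pics/{c}0.png",im[:,:,::-1]);np.save(f"{c}0.npy",D)
    for l in("press","guard","grip_left","grip_right","lever_paddle","sink_half","solder_reel","screw_tin","spare_fan","tape"):
        for r in robot.recognise(c,l)[:2]:
            d=med(D,r["uv"]);print(c,l,np.round(r["uv"]),round(r["confidence"],2),world(c,r["uv"],d).round(3) if d else d)
s=robot.read_state();print(s)
E
```

```text
side press [296. 290.] 0.74 [0.677 0.177 0.158]
side guard [322. 215.] 0.62 [0.559 0.145 0.238]
side grip_left [306. 254.] 0.81 [0.607 0.142 0.165]
side grip_left [392. 365.] 0.48 [0.638 0.378 0.041]
side grip_right [298. 275.] 0.58 [0.662 0.171 0.183]
side lever_paddle [353. 245.] 0.4 [0.57  0.226 0.222]
side sink_half [273. 270.] 0.88 [0.692 0.141 0.204]
side solder_reel [279. 207.] 0.82 [ 0.473 -0.066  0.044]
side screw_tin [222. 236.] 0.68 [ 0.617 -0.123  0.022]
side spare_fan [391. 364.] 0.84 [0.637 0.376 0.041]
side tape [392. 364.] 0.71 [0.635 0.377 0.042]
side tape [372. 235.] 0.6 [0.384 0.155 0.018]
top press [294. 211.] 0.97 [0.522 0.148 0.285]
top press [290. 249.] 0.69 [0.512 0.167 0.093]
top guard [293. 202.] 0.8 [0.549 0.144 0.247]
top grip_left [287. 192.] 0.79 [0.601 0.147 0.157]
top grip_right [310. 212.] 0.91 [0.56  0.115 0.137]
top lever_paddle [291. 243.] 0.53 [0.532 0.16  0.054]
top sink_half [410. 186.] 0.66 [ 0.599 -0.118  0.02 ]
top solder_reel [413. 250.] 0.91 [ 0.458 -0.076  0.041]
top screw_tin [409. 184.] 0.62 [ 0.604 -0.118  0.02 ]
top spare_fan [180. 231.] 0.69 [0.622 0.375 0.032]
top tape [319. 307.] 0.81 [0.4   0.138 0.001]
{'t': 1.1, 'q': array([ 1.12157875e+00,  1.30420778e-01,  1.48821956e+00, -1.56515755e-05,
        1.52298778e+00, -8.54055909e-02]), 'dq': array([-0.00011216, -0.00094187,  0.00031379, -0.00068614, -0.00025201,
       -0.00117539]), 'joint_torque': array([-9.36314464e-04, -5.59777093e+01, -4.92059863e+01,  7.66445557e-02,
        2.28268665e-02,  4.52608404e-07]), 'tool_pos': array([0.21349019, 0.56073091, 0.22961204]), 'orientation': array([ 5.68325885e-01,  3.08975310e+00, -6.02186575e-05]), 'force': array([ 7.97378427e-01, -1.68227378e-01,  1.23653015e-04]), 'wrist_torque': array([-0.03501966, -0.0218054 , -0.04039896]), 'gripper_force': 0.0, 'opening': 0.09272740862574053}
```

View pics/top0.png

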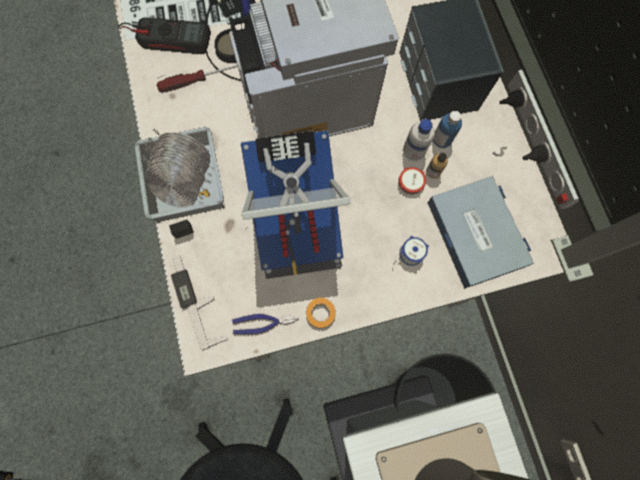

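View pics/side0.png

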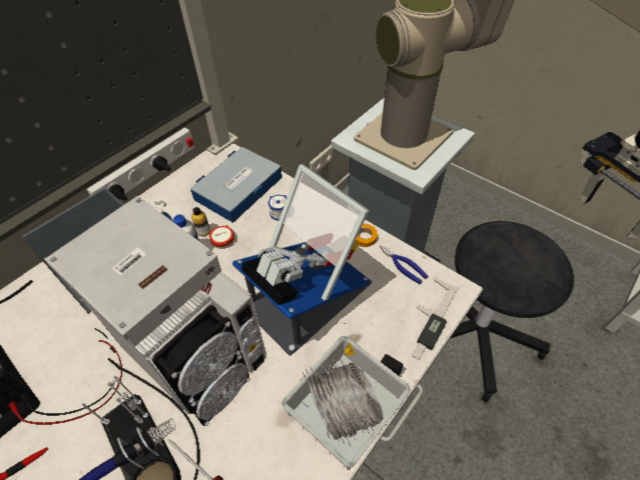

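The top view shows the blue deck (corners about (243,140), (330,133), (340,265), (262,275)). The red handles are at about (285,235) and (315,232), the yellow paddle at about (295,267), and the guard's top bar at row ~205. Next I'll fit the deck pose.

```bash
cat > fit.py <<'E'
from h import *
im=cv2.imread("pics/top0.png");D=np.load("top0.npy")
hsv=cv2.cvtColor(im,cv2.COLOR_BGR2HSV)
P={}
def pts(mask):
    v,u=np.nonzero(mask&(D>0));return np.array([world("top",(a,b),D[b,a]) for a,b in zip(u,v)]),u,v
box=np.zeros(D.shape,bool);box[120:285,230:355]=1
b=(hsv[...,0]>100)&(hsv[...,0]<125)&(hsv[...,1]>140)&box
X,u,v=pts(b)
n0=None;rng=np.random.default_rng(0);best=0
for _ in range(500):
    q=X[rng.choice(len(X),3,False)];n=np.cross(q[1]-q[0],q[2]-q[0]);n/=np.linalg.norm(n)+1e-12
    k=abs((X-q[0])@n)<.004
    if k.sum()>best:best=k.sum();K=k
c=X[K].mean(0);n=np.linalg.svd(X[K]-c)[2][2];n*=np.sign(n[2])
print(len(X),best,"n",n.round(3),"tilt",np.degrees(np.arccos(n[2])).round(1))
Y=X[K]
r=cv2.minAreaRect(np.float32(np.c_[u[K],v[K]]));print("px rect",r)
# in-plane
up=np.array([-n[0],-n[1],0]);up/=np.linalg.norm(up)
yaw=np.arctan2(up[1],up[0])
ex=np.array([up[0]*.866,up[1]*.866,.5]);
A=np.c_[Y@up/.866,Y@np.array([-up[1],up[0],0])]
r=cv2.minAreaRect(np.float32(A));print("yaw",np.degrees(yaw),"rect",r)
ctr=np.array(r[0]);print("z at",Y[:,2].min(),Y[:,2].max())
a=np.deg2rad(r[2]);
print("deck plane z at rect centre:")
xy=ctr[0]*.866*up[:2]+ctr[1]*np.array([-up[1],up[0]]);print(xy, c[2]-((xy-c[:2])@n[:2])/n[2])
red=((hsv[...,0]<8)|(hsv[...,0]>172))&(hsv[...,1]>130)&box
R,u,v=pts(red);print("red",len(R),[ (R[:,2].min(),R[:,2].max())])
yl=(hsv[...,0]>14)&(hsv[...,0]<32)&(hsv[...,1]>120)&box
Yl,uy,vy=pts(yl);print("yel",[(a,b,x.round(3).tolist()) for a,b,x in zip(uy,vy,Yl)][:40])
np.savez("fit.npz",red=R,c=c,n=n)
E
python3 fit.py
```

```text
1938 1912 n [-0.497  0.055  0.866] tilt 30.0
px rect ((293.3409729003906, 199.37001037597656), (126.1570053100586, 85.86802673339844), 81.6561050415039)
yaw -6.264363795785767 rect ((0.6745097041130066, 0.20089015364646912), (0.25401997566223145, 0.16405606269836426), 0.1088513657450676)
z at 0.03364983347384193 0.1590440054220234
deck plane z at rect centre:
[0.60255794 0.13595317] 0.09464269844222858
red 325 [(np.float64(0.09520282511776415), np.float64(0.14008116897920034))]
yel [(np.int64(324), np.int64(123), [0.764, 0.029, 0.071]), (np.int64(325), np.int64(123), [0.764, 0.027, 0.07]), (np.int64(326), np.int64(123), [0.765, 0.024, 0.067]), (np.int64(319), np.int64(124), [0.764, 0.04, 0.073]), (np.int64(321), np.int64(124), [0.764, 0.036, 0.071]), (np.int64(322), np.int64(124), [0.765, 0.033, 0.068]), (np.int64(323), np.int64(124), [0.766, 0.031, 0.065]), (np.int64(324), np.int64(124), [0.764, 0.029, 0.068]), (np.int64(325), np.int64(124), [0.765, 0.027, 0.065]), (np.int64(326), np.int64(124), [0.764, 0.025, 0.065]), (np.int64(316), np.int64(125), [0.764, 0.047, 0.071]), (np.int64
[... 881 characters left out ...]
7), np.int64(126), [0.765, 0.044, 0.064]), (np.int64(318), np.int64(126), [0.764, 0.042, 0.064]), (np.int64(319), np.int64(126), [0.763, 0.04, 0.065]), (np.int64(320), np.int64(126), [0.764, 0.038, 0.063]), (np.int64(321), np.int64(126), [0.765, 0.035, 0.059]), (np.int64(322), np.int64(126), [0.764, 0.033, 0.06]), (np.int64(323), np.int64(126), [0.765, 0.031, 0.058]), (np.int64(324), np.int64(126), [0.763, 0.029, 0.061]), (np.int64(325), np.int64(126), [0.765, 0.026, 0.055]), (np.int64(326), np.int64(126), [0.763, 0.025, 0.057]), (np.int64(307), np.int64(127), [0.764, 0.067, 0.073]), (np.int64(308), np.int64(127), [0.763, 0.065, 0.072]), (np.int64(309), np.int64(127), [0.765, 0.062, 0.069])]
```

```bash
cat >> h.py <<'E'
yaw=np.deg2rad(-6.26); C=np.array([.6026,.136,.0946])
Rd=Ro.from_euler("z",yaw).as_matrix()@np.array([[.866,0,-.5],[0,1,0],[.5,0,.866]])  # cols X uphill,Y left,Z normal
def deck(X): return (np.asarray(X)-C)@Rd
def undeck(x): return C+Rd@np.asarray(x)
Rt=np.c_[-Rd[:,0],Rd[:,1],-Rd[:,2]]
def delta(st,x,tilt=0):
    "row to bring TCP to deck point x; tilt>0 leans body downhill"
    R0=Ro.from_rotvec(st["orientation"]);Rg=Ro.from_matrix(Rt)*Ro.from_rotvec([0,tilt,0])
    return np.r_[R0.inv().apply(undeck(x)-st["tool_pos"]),(R0.inv()*Rg).as_rotvec()]
E
python3 - <<'E'
from h import *
f=np.load("fit.npz");r=deck(f["red"])
for s in(1,-1):
    q=r[(s*r[:,1]>0)&(r[:,2]>.045)&(r[:,2]<.07)];print(len(q),q.min(0).round(3),q.max(0).round(3),np.median(q,0).round(3))
    for a in np.arange(-.1,0,.02):
        w=q[abs(q[:,0]-a)<.01];print(round(a,2),len(w),w[:,1].mean().round(4) if len(w) else "",w[:,2].mean().round(4) if len(w) else "")
im=cv2.imread("pics/top0.png");D=np.load("top0.npy");h=cv2.cvtColor(im,cv2.COLOR_BGR2HSV)
for v in range(255,285):
  for u in range(280,312):
    if 12<h[v,u,0]<35 and h[v,u,1]>150:print((u,v),deck(world("top",(u,v),D[v,u])).round(3),end=";")
print(robot.camera_model("wrist")["tool_from_camera"])
s=robot.read_state();print(delta(s,[-.055,0,.19]).round(4))
E
```

```text
165 [-0.093  0.024  0.053] [-0.011  0.035  0.062] [-0.054  0.029  0.057]
-0.1 5 0.0302 0.0559
-0.08 44 0.0304 0.0573
-0.06 36 0.0294 0.0571
-0.04 40 0.0288 0.0569
-0.02 40 0.0282 0.057
160 [-0.091 -0.033  0.053] [-0.011 -0.023  0.061] [-0.05  -0.028  0.057]
-0.1 3 -0.0282 0.0552
-0.08 41 -0.0289 0.0569
-0.06 37 -0.0285 0.0574
-0.04 41 -0.0277 0.057
-0.02 38 -0.0271 0.0574
(293, 261) [-0.105  0.018  0.051];(293, 262) [-0.105  0.018  0.057];(293, 263) [-0.106  0.019  0.062];(294, 263) [-0.106  0.017  0.062];(293, 264) [-0.106  0.019  0.067];(294, 264) [0.181 0.011 0.947];(293, 265) [-0.109  0.019  0.065];(294, 265) [-0.11   0.017  0.062];(293, 266) [-0.111  0.019  0.064];(294, 266) [-0.112  0.018  0.063];(295, 266) [-0.112  0.016  0.063];(293, 267) [-0.113  0.02   0.063];(294, 267) [-0.113  0.018  0.064];(295, 267) [-0.114  0.016  0.062];(293, 268) [-0.115  0.02   0.064];(294, 268) [-0.115  0.018  0.065];(295, 268) [-0.116  0.016  0.063];(294, 269) [-0.117  0.018  0.065];(295, 269) [-0.119  0.017  0.061];(294, 270) [-0.12   0.019  0.062];(295, 270) [-0.121  0.017  0.061];(294, 271) [-0.122  0.019  0.061];(295, 271) [-0.121  0.017  0.066];(294, 272) [-0.124  0.019  0.063];(295, 272) [-0.123  0.017  0.064];(294, 273) [-0.126  0.02   0.061];[[ 1.70589028e-03 -9.58835755e-01 -2.83956131e-01  7.96973994e-02]
 [ 9.99998440e-01  1.50562405e-03  9.23528050e-04  1.29015025e-03]
 [-4.57980537e-04 -2.83957264e-01  9.58836828e-01 -1.55663273e-01]
 [ 0.00000000e+00  0.00000000e+00  0.00000000e+00  1.00000000e+00]]
[-0.3767 -0.2944 -0.002  -0.0667 -0.5207 -0.2487]
```

Emit:
{"api": "move_arm", "payload": {
  "deltas": [-0.02,-0.016,0,-0.003,-0.03,-0.01,1,-0.06,-0.047,0,-0.01,-0.08,-0.04,1,-0.11,-0.086,0,-0.02,-0.15,-0.07,1,-0.16,-0.125,0,-0.03,-0.22,-0.11,1,-0.21,-0.164,0,-0.04,-0.29,-0.14,1,-0.26,-0.203,0,-0.046,-0.36,-0.17,1,-0.31,-0.242,-0.001,-0.055,-0.43,-0.2,1,-0.35,-0.274,-0.002,-0.062,-0.48,-0.23,1,-0.37,-0.289,-0.002,-0.066,-0.51,-0.245,1,-0.3767,-0.2944,-0.002,-0.0667,-0.5207,-0.2487,1,-0.3767,-0.2944,-0.002,-0.0667,-0.5207,-0.2487,1,-0.3767,-0.2944,-0.002,-0.0667,-0.5207,-0.2487,1],
  "squeeze": 25
}}

```text
t: 2.6
tool_pos: [0.4605, 0.1525, 0.2318]
orientation: [0.142, 2.615, -0.037]
force: [0.2, -0.4, -0.0]
opening: 0.093
gripper_force: 0.0
```

```bash
cat > w.py <<'E'
from h import *
import sys
s=robot.read_state();im,D=robot.read_camera("wrist");cv2.imwrite(f"pics/{sys.argv[1]}.png",im[:,:,::-1])
h=cv2.cvtColor(im,cv2.COLOR_RGB2HSV)
def grab(m):
    v,u=np.nonzero(m&(D>0));return np.array([deck(world("wrist",(a,b),D[b,a],s)) for a,b in zip(u[::3],v[::3])]).reshape(-1,3)
r=grab(((h[...,0]<8)|(h[...,0]>172))&(h[...,1]>130))
for a in np.arange(-.1,0,.02):
    for lo,hi in((-.05,.002),(.002,.06)):
        w=r[(abs(r[:,0]-a)<.01)&(r[:,2]>.05)&(r[:,2]<.065)&(r[:,1]>lo)&(r[:,1]<hi)]
        if len(w):print("red",round(a,2),len(w),np.percentile(w[:,1],[3,50,97]).round(4),np.median(w[:,2]).round(4))
y=grab((h[...,0]>14)&(h[...,0]<35)&(h[...,1]>140));y=y[(abs(y[:,0]+.115)<.04)&(abs(y[:,1])<.06)]
if len(y):print("yel",len(y),np.percentile(y,[2,50,98],axis=0).round(4).tolist())
print("tcp deck",deck(s["tool_pos"]).round(4),delta(s,[-.055,0,.19]).round(4),s["t"],s["force"].round(2),s["opening"],s["q"].round(2))
E
python3 w.py w1
```

```text
red -0.1 22 [-0.0318 -0.0273 -0.0233] 0.0571
red -0.1 21 [0.0282 0.0324 0.0365] 0.0566
red -0.08 148 [-0.0319 -0.0266 -0.0221] 0.0579
red -0.08 152 [0.0264 0.0312 0.0366] 0.0579
red -0.06 130 [-0.0312 -0.026  -0.0213] 0.0579
red -0.06 133 [0.0259 0.0305 0.0359] 0.058
red -0.04 127 [-0.0301 -0.0254 -0.0205] 0.0581
red -0.04 123 [0.0251 0.0302 0.0348] 0.0581
red -0.02 121 [-0.0298 -0.0249 -0.0201] 0.0581
red -0.02 122 [0.0245 0.0292 0.0344] 0.058Traceback (most recent call last):
  File "w.py", line 12, in <module>
    y=grab((h[...,0]>14)&(h[...,0]<35)&(h[...,1]>140));y=y[(abs(y[:,0]+.115)<.04)&(abs(y[:,1])<.06)]
  File "w.py", line 6, in grab
    v,u=np.nonzero(m&(D>0));return np.array([deck(world("wrist",(a,b),D[b,a],s)) for a,b in zip(u[::3],v[::3])]).reshape(-1,3)
                                                  ~~~~~^^^^^^^^^^^^^^^^^^^^^^^^
  File "h.py", line 5, in world
    m=robot.camera_model(cam);K=np.array(m["K"])
ValueError: time passes only in moves, steps and waits
```

```bash
python3 - <<'E'
s=open("h.py").read()
s=s.replace("def world","_c={}\ndef model(c):\n    if c not in _c:_c[c]=robot.camera_model(c)\n    return _c[c]\ndef world").replace("m=robot.camera_model(cam)","m=model(cam)")
open("h.py","w").write(s)
E
python3 w.py w2; python3 -c "
from h import *
print(delta(robot.read_state(),[-.055,.0018,.037]).round(4))"
```

```text
red -0.1 20 [-0.0316 -0.0271 -0.0233] 0.0568
red -0.1 19 [0.0275 0.0311 0.0356] 0.0565
red -0.08 150 [-0.0324 -0.0265 -0.0221] 0.0578
red -0.08 146 [0.0263 0.0316 0.0365] 0.0581
red -0.06 131 [-0.031  -0.026  -0.0213] 0.058
red -0.06 135 [0.0256 0.0304 0.0359] 0.0579
red -0.04 121 [-0.0301 -0.0254 -0.0207] 0.0581
red -0.04 126 [0.0251 0.03   0.0354] 0.058
red -0.02 123 [-0.0298 -0.0246 -0.02  ] 0.0578
red -0.02 125 [0.0245 0.0291 0.0345] 0.0579
yel 1823 [[-0.1218, -0.0458, 0.0628], [-0.0841, 0.0328, 0.2821], [-0.0756, 0.0524, 0.2904]]
tcp deck [-0.0553  0.001   0.1903] [-0.0003 -0.001   0.0003  0.0009 -0.0006  0.0009] 2.65 [-0.27  0.7  -0.56] 0.09303439663260979 [ 0.4  -0.67  2.24 -0.27  1.13 -1.01]
[-0.0004  0.0006  0.1532  0.0009 -0.0005  0.0012]
```

View pics/w2.png

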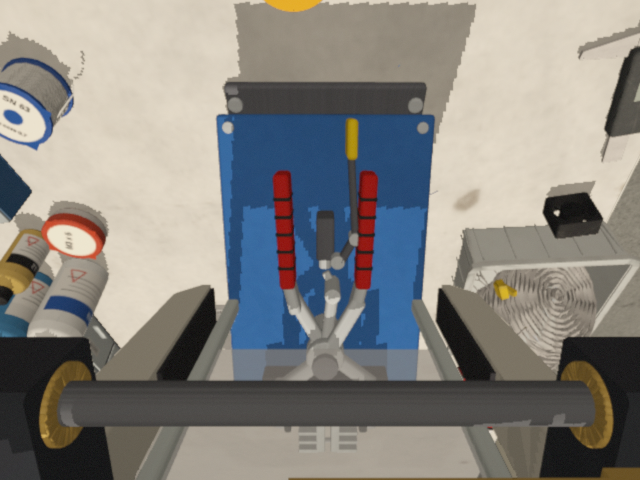

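Handles are symmetric at (285,230) and (367,230), with the paddle at (351,140). The fingers straddle the handles and are clear of the guard posts. Going down along the normal.

Emit:
{"api": "move_arm", "payload": {
  "deltas": [0,0.0005,0.03,0,0,0,1,0,0.0005,0.06,0,0,0,1,0,0.0005,0.09,0,0,0,1,0,0.0005,0.115,0,0,0,1,0,0.0005,0.135,0,0,0,1,0,0.0005,0.147,0,0,0,1,0,0.0005,0.153,0,0,0,1,0,0.0005,0.153,0,0,0,1]
}}

```text
t: 3.7
tool_pos: [0.5368, 0.1439, 0.0991]
orientation: [0.143, 2.615, -0.038]
force: [0.4, -0.2, 0.5]
opening: 0.0931
gripper_force: 0.0
```

Emit:
{"api": "move_arm", "payload": {
  "deltas": [0,0,0,0,0,0,0.75,0,0,0,0,0,0,0.65,0,0,0,0,0,0,0.55,0,0,0,0,0,0,0.45,0,0,0,0,0,0,0.35,0,0,0,0,0,0,0.35,0,0,0,0,0,0,0.35,0,0,0,0,0,0,0.35],
  "squeeze": 25
}}

```text
t: 4.7
tool_pos: [0.5358, 0.1434, 0.0982]
orientation: [0.144, 2.617, -0.039]
force: [-6.3, -2.2, -0.3]
opening: 0.0385
gripper_force: 25.1
```

Emit:
{"api": "move_arm", "payload": {
  "deltas": [0,0,0,0,0,0,0.3,0,0,0,0,0,0,0.3,0,0,0,0,0,0,0.3,0,0,0,0,0,0,0.3],
  "squeeze": 35
}}

```text
t: 5.2
tool_pos: [0.5358, 0.1434, 0.0982]
orientation: [0.143, 2.617, -0.039]
force: [-6.2, -0.9, 1.1]
opening: 0.0388
gripper_force: 35.1
```

```bash
python3 w.py w3
```

```text
red -0.1 210 [-0.0113 -0.0067 -0.0018] 0.0574
red -0.1 212 [0.006  0.0108 0.0156] 0.0572
red -0.08 529 [-0.0134 -0.008  -0.0028] 0.058
red -0.08 538 [0.0069 0.0122 0.0177] 0.058
red -0.06 425 [-0.0157 -0.0104 -0.005 ] 0.0579
red -0.06 430 [0.0094 0.0148 0.0202] 0.058
red -0.04 200 [-0.0172 -0.0119 -0.0071] 0.0579
red -0.04 198 [0.0114 0.0161 0.0212] 0.058
red -0.02 162 [-0.0199 -0.0153 -0.0107] 0.058
red -0.02 170 [0.0148 0.0195 0.0244] 0.0579
yel 2313 [[-0.1273, -0.0201, 0.0513], [-0.0846, -0.0009, 0.1298], [-0.0768, 0.0474, 0.137]]
tcp deck [-0.0564  0.0001  0.0367] [-0.001  -0.0002 -0.1533 -0.0008 -0.0023 -0.    ] 5.2 [-6.17 -0.93  1.09] 0.03875501243152315 [ 0.3  -0.3   2.23 -0.3   0.74 -0.99]
```

The handles are locked (bars about 25 mm apart, centre to centre). Next: open the hand and back out along the normal.

Emit:
{"api": "move_arm", "payload": {
  "deltas": [0,0,0,0,0,0,0.5,0,0,0,0,0,0,0.7,0,0,0,0,0,0,1,0,0,0,0,0,0,1,0,0,0,0,0,0,1,0,0,-0.03,0,0,0,1,0,0,-0.07,0,0,0,1,0,0,-0.11,0,0,0,1,0,0,-0.14,0,0,0,1,0,0,-0.15,0,0,0,1,0,0,-0.15,0,0,0,1]
}}

```text
t: 6.62
tool_pos: [0.4626, 0.1521, 0.2292]
orientation: [0.143, 2.614, -0.038]
force: [0.3, 0.0, -1.0]
opening: 0.093
gripper_force: 0.0
```

```bash
sed -i 's/^if len(y)/y=y[y[:,2]<.075]\nif len(y)/' w.py; python3 w.py w4
```

```text
red -0.1 47 [-0.0115 -0.0065 -0.0021] 0.0576
red -0.1 45 [0.0067 0.0108 0.0157] 0.0578
red -0.08 141 [-0.0127 -0.0079 -0.0027] 0.0581
red -0.08 141 [0.0074 0.0127 0.0176] 0.0582
red -0.06 125 [-0.0151 -0.0102 -0.0053] 0.0581
red -0.06 129 [0.0096 0.0149 0.0199] 0.0581
red -0.04 126 [-0.0175 -0.013  -0.0075] 0.0581
red -0.04 128 [0.0119 0.0174 0.0224] 0.0581
red -0.02 95 [-0.0197 -0.0148 -0.0099] 0.0581
red -0.02 97 [0.0148 0.0197 0.0242] 0.0581
yel 144 [[-0.1283, -0.0092, 0.049], [-0.1164, -0.0049, 0.0638], [-0.1044, -0.0011, 0.0652]]
tcp deck [-0.0547  0.0007  0.1871] [ 0.0002 -0.0007 -0.0029  0.0006  0.0009  0.0001] 6.625 [ 0.35  0.04 -1.02] 0.09298758327852975 [ 0.39 -0.67  2.24 -0.27  1.12 -1.  ]
```

View pics/w4.png

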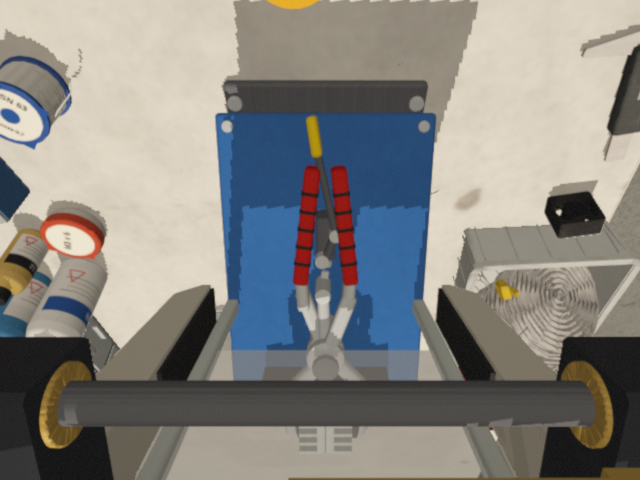

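The pliers hold locked by themselves; the paddle is at (314,137) and free on its right side. I'll close the fingers and place them to its right.

Emit:
{"api": "move_arm", "payload": {
  "deltas": [0.01,-0.007,0,0,0,0,0,0.025,-0.017,0,0,0,0,0,0.045,-0.031,0,0,0,0,0,0.06,-0.042,0,0,0,0,0,0.066,-0.046,0,0,0,0,0,0.066,-0.046,0,0,0,0,0,0.066,-0.046,0,0,0,0,0,0.066,-0.046,0,0,0,0,0,0.066,-0.046,0,0,0,0,0,0.066,-0.046,0,0,0,0,0,0.066,-0.046,0,0,0,0,0,0.066,-0.046,0,0,0,0,0],
  "squeeze": 10
}}

```text
t: 8.18
tool_pos: [0.4122, 0.1195, 0.1951]
orientation: [0.146, 2.624, -0.049]
force: [0.4, -0.1, 0.5]
opening: 0.0003
gripper_force: 0.0
```

Emit:
{"api": "move_arm", "payload": {
  "deltas": [0,0,0.01,0,0,0,0,0,0,0.03,0,0,0,0,0,0,0.055,0,0,0,0,0,0,0.08,0,0,0,0,0,0,0.1,0,0,0,0,0,0,0.12,0,0,0,0,0,0,0.135,0,0,0,0,0,0,0.142,0,0,0,0,0,0,0.142,0,0,0,0,0,0,0.142,0,0,0,0,0,0,0.142,0,0,0,0,0,0,0.142,0,0,0,0]
}}

```text
t: 9.68
tool_pos: [0.4818, 0.1109, 0.0721]
orientation: [0.146, 2.623, -0.048]
force: [-0.3, -0.2, 0.3]
opening: 0.0004
gripper_force: 0.0
```

```bash
python3 w.py w5
```

```text
yel 463 [[-0.1289, -0.0103, 0.0392], [-0.1259, -0.0079, 0.0603], [-0.113, -0.0034, 0.0649]]
tcp deck [-0.1128 -0.0381  0.0392] [-0.0566  0.0369 -0.1515 -0.0079 -0.0081 -0.    ] 9.675 [-0.32 -0.16  0.25] 0.0003537940364967755 [ 0.26 -0.47  2.41 -0.28  0.74 -1.04]
```

View pics/w5.png

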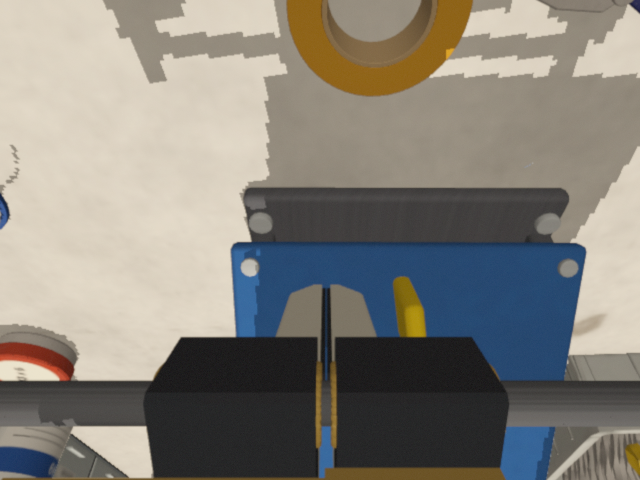

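Fingers are in place right of the paddle, with a gap of about 11 mm between columns 375 and 400. The hand has been off the pliers for more than 3 s. Now pushing left.

Emit:
{"api": "move_arm", "payload": {
  "deltas": [0,0.006,0,0,0,0,0,0,0.012,0,0,0,0,0,0,0.018,0,0,0,0,0,0,0.023,0,0,0,0,0,0,0.028,0,0,0,0,0,0,0.028,0,0,0,0,0]
}}

```text
t: 10.48
tool_pos: [0.4844, 0.1388, 0.0709]
orientation: [0.146, 2.625, -0.049]
force: [-2.1, -1.6, -0.1]
opening: 0.0007
gripper_force: 1.1
```

Emit:
{"api": "move_arm", "payload": {
  "deltas": [0,0.003,0,0,0,0,0,0,0.006,0,0,0,0,0,0,0.009,0,0,0,0,0,0,0.012,0,0,0,0,0,0,0.012,0,0,0,0,0]
}}

```text
t: 11.1
tool_pos: [0.4865, 0.151, 0.0717]
orientation: [0.146, 2.623, -0.048]
force: [-0.2, -1.2, -0.5]
opening: 0.0007
gripper_force: 0.5
```

```bash
python3 w.py w6
```

```text
yel 432 [[-0.1284, 0.0209, 0.039], [-0.1258, 0.0237, 0.0603], [-0.1176, 0.0276, 0.0648]]
tcp deck [-0.1128  0.0022  0.0387] [-0.0566 -0.0034 -0.1517 -0.0077 -0.0082  0.0002] 11.1 [-0.16 -1.21 -0.45] 0.0007105661379695621 [ 0.37 -0.38  2.35 -0.35  0.74 -0.88]
```

Emit:
{"api": "move_arm", "payload": {
  "deltas": [0,-0.01,0,0,0,0,0,0,-0.018,0,0,0,0,0,0,-0.018,-0.03,0,0,0,0,0,-0.018,-0.06,0,0,0,0,0,-0.018,-0.09,0,0,0,0,-0.01,-0.01,-0.12,0,0,0,0,-0.03,0,-0.14,0,0,0,0,-0.05,0,-0.15,0,0,0,0,-0.055,0,-0.15,0,0,0,0,-0.055,0,-0.15,0,0,0,0]
}}

```text
t: 12.4
tool_pos: [0.4601, 0.1539, 0.2279]
orientation: [0.148, 2.625, -0.049]
force: [0.4, 1.0, -1.3]
opening: 0.0003
gripper_force: 0.0
```

```bash
python3 w.py w7
```

```text
red -0.1 22 [-0.0315 -0.0274 -0.023 ] 0.0564
red -0.1 21 [0.0275 0.0317 0.0359] 0.0564
red -0.08 149 [-0.032  -0.0269 -0.022 ] 0.0579
red -0.08 151 [0.0265 0.0313 0.037 ] 0.058
red -0.06 137 [-0.0312 -0.0258 -0.0213] 0.0578
red -0.06 135 [0.0258 0.0304 0.0359] 0.058
red -0.04 129 [-0.0303 -0.0253 -0.0205] 0.0579
red -0.04 129 [0.025  0.0302 0.0352] 0.0581
red -0.02 121 [-0.03   -0.0245 -0.0199] 0.0579
red -0.02 117 [0.025  0.0294 0.0343] 0.058
yel 154 [[-0.1277, 0.0161, 0.0552], [-0.1161, 0.0193, 0.0637], [-0.1036, 0.0227, 0.0652]]
tcp deck [-0.0577  0.0023  0.1873] [-0.0026 -0.0023 -0.0027 -0.0092 -0.0101 -0.0007] 12.4 [ 0.39  1.01 -1.29] 0.0003153920929614063 [ 0.41 -0.65  2.23 -0.28  1.13 -0.99]
```

View pics/w7.png

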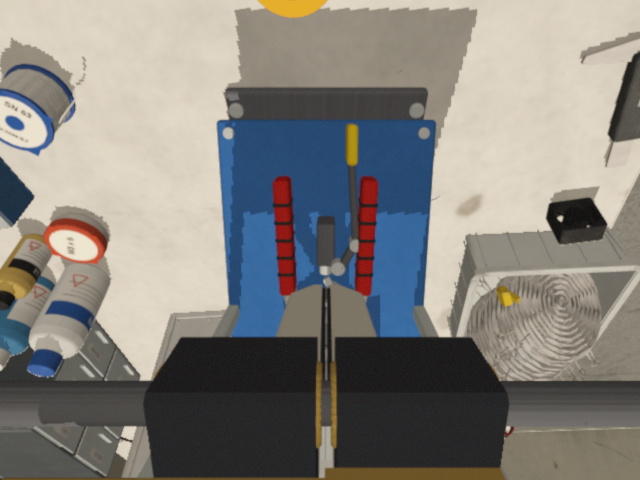

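The handles are fully open again at (284,235) and (367,235), and the paddle is at rest at (352,145). Checking that the heat sink stayed closed.

Run:
```python
from h import *
o=[]
for c,(u,v,w,h) in {"top":(260,125,60,45),"side":(235,230,80,60)}.items():
    im,D=robot.read_camera(c);a=cv2.imread(f"pics/{c}0.png")
    o.append(np.hstack([cv2.resize(x[v:v+h,u:u+w],(390,290),interpolation=cv2.INTER_CUBIC) for x in(a,im[:,:,::-1])]))
cv2.imwrite("pics/cmp.png",np.vstack(o))
```

```text
(no output)
```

View pics/cmp.png

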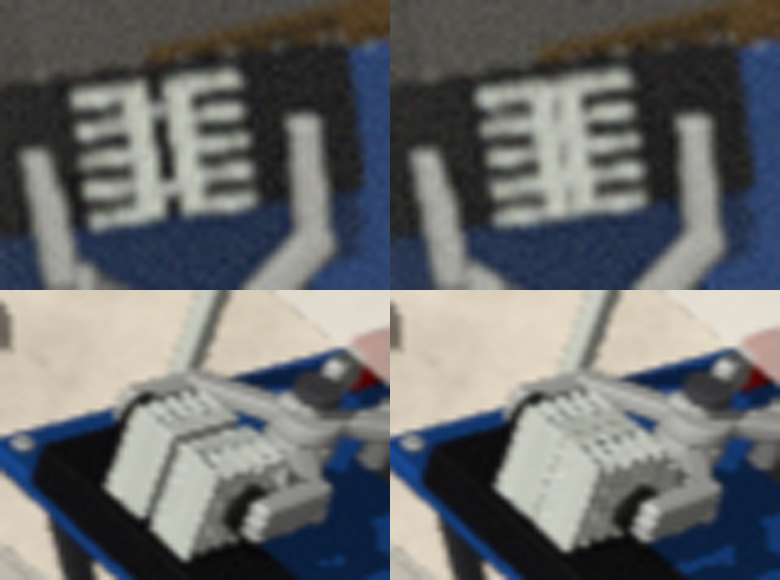

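The gap between the halves, visible in the earlier pictures on the left, is gone in the new ones on the right. The jaws are open and the robot touches nothing, so I'm handing in.

```bash
python3 -c "
from plant import robot
print(robot.close_job())"
```

```text
the job is handed in; nothing more can be done
None
```

The heat sink is pressed closed: the pliers locked and held it by themselves for over 3 s, then sprang fully open when the lever was flicked. The arm is clear of everything, and the job was handed in at about 12.5 s of the 42 s allowed.

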